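# Slide the corner brace along the rail into the jig's corner pocket

## Robot

A 7-joint arm with a two-finger parallel gripper is mounted at the origin on the work surface. World frame = base frame: x ahead of the robot, y to its left, z up, the work surface at z = 0. Lengths are in mm, angles in rad, forces in N, time in s.
With the tool pointing down it reaches from about 400 to 875 mm from the base axis. Payload 4.4 kg.
Tool frame: the origin (TCP) lies between the finger pads; the fingertips stand 22 mm ahead of it and the grasp point (between the pads) lies 3 mm ahead of it; z points along the fingers, y is the line along which they close (so a half turn about z gives the same grasp; the last joint's range is limited). The gripper opens to 85 mm and grips with 20 to 120 N. Pads are 22 mm wide; open, the fingers measure 114 mm over their backs; the gripper's body (76 mm by 85 mm) begins 54 mm behind the grasp point. The pads swing forward as they close: fully open they stand 13 mm farther back than shut.
Start: joints at [-1.18, 0.628, 0.038, 1.517, -0.027, 0.996, -0.02], TCP at [286.681, 583.379, 253.313] pointing down, gripper open.
Joint ranges: [-3.06, 3.06], [-0.37, 2.12], [-1.25, 1.32], [0.18, 2.47], [-1.1, 4.24], [0.23, 1.98], [-2.94, 2.94]. Speed limits (rad/s): [2.57, 2.57, 3.14, 3.14, 3.14, 3.14, 3.14].

## Interface

Orientations are given as [roll, pitch, yaw] about the fixed x, y, z axes, in that order (R = Rz(yaw) Ry(pitch) Rx(roll)).
In Python, from cell import ctrl gives the robot as it stands.
- The arm moves only by the tool step_arm, never from a script. Its argument "plan" is a list of rows, each an object of numbers: "dx", "dy", "dz": the shift along the tool's x, y, z scaled (see below); "ax", "ay", "az": the turn, a rotation vector about the tool's x, y, z scaled (see below); "gripper": the opening, from 0 (shut) to 1 (fully open). A call has 1 to 20 rows; each row shifts and turns the commanded pose from where the row before left it, along the tool's axes as they then stand; what a row does not reach is not made up. The controller multiplies each number of a shift by 0.3 m and each number of a turn by 90 degrees. A row lasts 1/8 s, in which the tool goes at most 62.5 mm and 10.7 degrees, less where a joint would pass 70% of its speed; a pose out of reach is approached as far as the arm can. A call with a number of a shift or a turn outside -1 to 1 is refused whole. A call with a gripper value outside its range is refused whole. The fingers move at their own pace and stop on an object; the grip force is fixed at half the most. Time passes only in rows, so rows that do not move let the fingers close. It gives the time, the measured TCP pose, the force, the opening and the grip force at its end, in the units of the state.
- ctrl.read_state(): the state, without advancing time (a new reading comes with each control period).
- ctrl.get_image(name): name is "scene" or "top" or "wrist"; returns a dict with "color" (480x640x3 uint8, red, green, blue), "range_z" (480x640 float32, mm along the optical axis (not along the pixel's ray), 0 where there is no reading), "fx", "fy", "cx", "cy" (pixels), "T" (4x4, takes a point from camera to world coordinates); the wrist camera has in their place "T_tool_cam" (4x4, takes a point from camera to tool coordinates, whose origin is the TCP and whose axes are the flange's). Camera axes: x right, y down, z forward; pixel columns grow to the right and rows downward; lengths in mm; the calibration is good to about 2 mm. A picture is of the moment at which its call begins: read the wrist's pose just before it.
- ctrl.finish_job(): hands the job in; it is judged then, once.
The state is a dict: "clock": time; "qpos": joint angles; "qd": joint speeds; "tau": joint torques, N m; "eef_pos": TCP position; "tool_rot": TCP orientation; "force": force on the tool from outside, world axes, zero at the start; "torque": the same for the moment, N m; "width": finger opening in mm; "gripper_force": force on a finger pad.
Only numpy, scipy, OpenCV 4.12 (cv2) and the standard library are available. Lean on these libraries where they do the work, as an engineer would, in place of code of your own. Each camera call takes 0.05 s, during which the arm holds its last target. There are 200 camera calls.

## Task

The L-shaped wooden corner brace is to be glued up next: without picking it up, push it with the fingertips until its long leg lies flat against the long metal rail of the gluing jig, then, keeping it against the rail, slide it along into the corner pocket until it is fully home against both the rail and the end stop. Leave it there, and leave the thread spool, the pin jar and the empty hoop where they are.

Things in the scene. Friction and masses are not known exactly. Their poses are not given: they have to be found in the camera images.
- jig: Jig fixed to the table: grey board 12 mm thick (x -125..135, y -225..185 mm; origin on the table, z up) with aluminium walls 25 mm high on it. Long rail along y: inner face at x = +100 mm, 20 mm thick, y -225..170. End stop: inner face at y = +150, 20 mm thick, x 11..120. Short lip parallel to the rail (x 11..23, y 115..150). Between them is the corner pocket, 77 mm wide, open towards -y and up.
- corner (a point): Inner corner of the pocket, where the inner faces of rail and end stop meet, on the board's top (12 mm above the table); at (100, 150, 12) mm in the jig's frame. Axes parallel to the jig's: +x into the rail, +y into the end stop, z up. When the brace is home, its origin lies here with its axes parallel to these.
- brace: Loose L-shaped wooden brace, 20 mm thick, 50 to 100 g, lying flat on the board. Origin: its outer right-angled corner, underside. Long leg x -22..0, y -100..0 mm; short leg x -72..0, y -22..0. Inside faces of the L at x = -22 and y = -22, open to -x and -y. Centre of mass (-23, -37). Starts 65 to 95 mm off the rail, 160 to 230 mm before the end stop, turned up to 0.5 rad from the jig.
- brace_end (a point): Far end of the brace's long leg: outer edge at (0, -100, 0) mm in the brace's frame. When home, the outer face of the long leg (x = 0) lies on the rail and that of the short leg (y = 0) on the end stop.
- spool: Bystander: wooden thread spool, 38 mm across, 45 mm tall, standing on the jig's board on the side away from the rail. Origin at the centre of its underside.
- pin_jar: Bystander: small glass jar with a metal cap, 48 mm across, 50 mm tall, standing on the table near the jig's +y end. Origin at the centre of its underside.
- hoop: Bystander: empty wooden embroidery hoop, 150 mm across, 14 mm high, lying on the table beyond the jig's -y end. Origin at the centre of its underside.
Mind the look-alikes: they are no part of the job. Of the things shaped like the brace, the wooden one is meant.

How it is judged (in metres and radians):
On the way:
1. the brace's long leg lies flat against the rail (both its ends within 4 mm), still at least 80 mm before the end stop (x of each of brace, brace_end in the frame of corner above -0.004 m and y of brace in the frame of corner below -0.08 m), for 0.1 s.
At the end, for the whole second after the job is handed in: The brace lies flat on the board in the pocket, at rest: both ends of its long leg within 4 mm of the rail, its short leg within 4 mm of the end stop (x of each of brace, brace_end in the frame of corner above -0.004 m and y of brace in the frame of corner above -0.004 m and z of brace in the frame of corner below 0.004 m and angle between brace's own z axis and vertical below 0.06 rad and horizontal distance between brace and corner below 0.006 m and linear speed of brace below 0.01 m/s); the robot touches nothing.
It fails at once if the brace is lifted more than 8 mm off the board or tipped more than 0.25 rad (z of any of brace, brace_end in the frame of corner above 0.008 m or angle between brace's own z axis and vertical above 0.25 rad).
It fails at once if the brace comes within 80 mm of the end stop with either end of its long leg more than 12 mm off the rail (y of brace in the frame of corner above -0.08 m and x of any of brace, brace_end in the frame of corner below -0.012 m).
It fails at once if the spool, the pin jar or the hoop is moved more than 10 mm, or one of the first two is tipped (distance of any of spool, pin_jar, hoop from where it was at the start of the episode above 0.01 m or angle between any of spool, pin_jar's own z axis and vertical above 0.3 rad).
It also fails if it takes over 42 s, if anything falls off the work surface, if the arm or the gripper's body presses on something with over 40 N, if the wrist force passes 120 N, or if a joint passes its speed limit or range.

## Working session

There is one attempt and no reset: what is moved stays moved. The work goes in short steps, Python scripts to look and compute and a tool call to move; the robot and the scene stay as the last step left them, time stands still between calls to the robot, and variables do not carry over. Pictures are saved under pics/ and viewed, at most 10 in all, crops included, and the job is handed in when it is done.

Besides the shell and the picture viewer there is one more tool, called after ">>>" as name(argument=value, ...), one argument or row to a line, values as JSON. step_arm: Moves the arm, as the interface text tells. Shifts and turns lie within -1 to 1; 1 stands for 0.3 m of shift or 90 degrees of turn. Its arguments: {"type":"object","properties":{"plan":{"type":"array"}},"required":["plan"]}

```bash
mkdir -p pics; ls; python3 - <<'E'
from cell import ctrl
import cv2,numpy as np
s=ctrl.read_state();print({k:np.round(s[k],3) for k in s})
for n in ("top","scene"):
    d=ctrl.get_image(n);cv2.imwrite(f"pics/{n}0.png",d["color"][:,:,::-1]);np.savez(f"{n}0.npz",**d)
    print(n,d["fx"],d["cx"],d["cy"],np.round(d["T"],3).tolist())
E
```

```text
pics
{'clock': np.float64(0.0), 'qpos': array([-1.18 ,  0.629,  0.038,  1.518, -0.027,  0.996, -0.02 ]), 'qd': array([ 0.   , -0.001,  0.   ,  0.   ,  0.001,  0.001, -0.   ]), 'tau': array([ 1.0000e-03, -5.6341e+01,  1.2270e+00, -1.9344e+01,  1.1000e-02,
        1.1000e-02,  0.0000e+00]), 'eef_pos': array([286.391, 582.871, 252.384]), 'tool_rot': array([-3.14 ,  0.   ,  2.685]), 'force': array([-0.687, -1.035,  0.022]), 'torque': array([ 0.008,  0.004, -0.   ]), 'gripper_force': np.float64(0.0), 'width': np.float64(85.43)}
top 551.7360143775456 311.7099986993513 230.02942228795797 [[-0.021, -0.988, 0.152, 452.838], [-1.0, 0.021, -0.003, -12.885], [-0.0, -0.152, -0.988, 1223.404], [0.0, 0.0, 0.0, 1.0]]
scene 438.08507662680177 321.91491794588666 240.71447271552393 [[-0.781, 0.504, -0.369, 1003.711], [0.625, 0.631, -0.46, 466.908], [0.001, -0.59, -0.807, 872.111], [0.0, 0.0, 0.0, 1.0]]
```

View pics/top0.png

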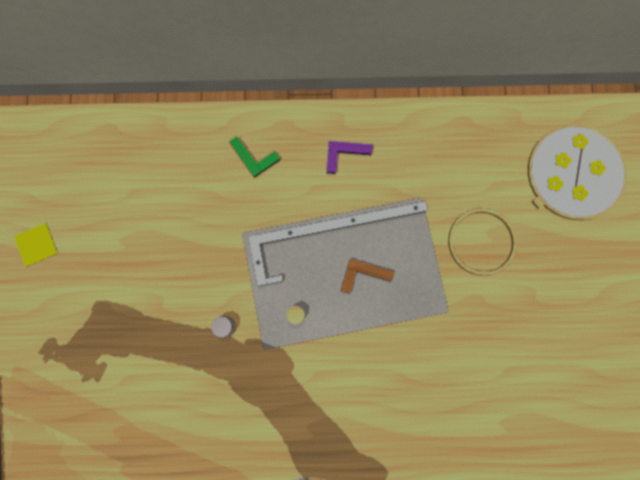

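View pics/scene0.png

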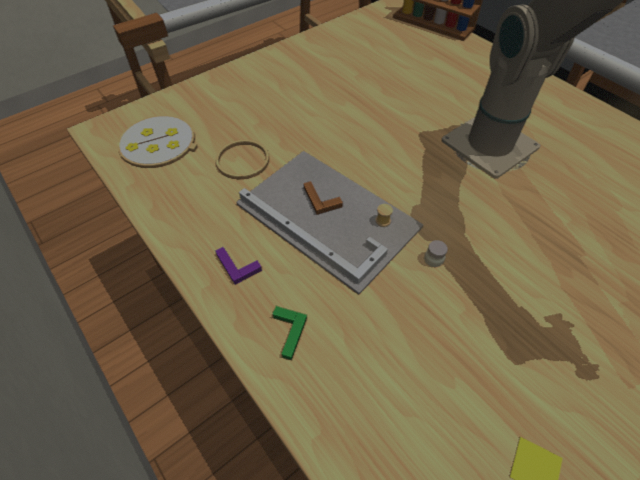

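Top view: the brown wooden brace is at about (370,272), on the grey board. The look-alikes are the green L at (255,158) and the purple L at (347,153), both on the table. The rail runs from (425,207) to (250,238), with the end stop at (260,262). Bystanders: spool (295,315), jar (222,327), hoop (481,241). I choose the brown one on the board and check it in a crop while measuring.

```bash
cat > h.py <<'E'
import cv2,numpy as np
def rays(d,px,z):
    px=np.asarray(px,float).reshape(-1,2);T=d["T"]
    v=np.c_[(px[:,0]-d["cx"])/d["fx"],(px[:,1]-d["cy"])/d["fy"],np.ones(len(px))]@T[:3,:3].T
    return (T[:3,3]+v*((z-T[2,3])/v[:,2])[:,None])[:,:2]
def big(m):
    c=cv2.findContours(m.astype(np.uint8),cv2.RETR_EXTERNAL,cv2.CHAIN_APPROX_NONE)[0]
    return max(c,key=cv2.contourArea)[:,0]
def masks(d):
    hsv=cv2.cvtColor(d["color"],cv2.COLOR_RGB2HSV).astype(int);H,S,V=hsv[...,0],hsv[...,1],hsv[...,2]
    return H,S,V
def local(p,J):  # world->jig, J=(x,y,yaw)
    c,s=np.cos(J[2]),np.sin(J[2]);return (np.asarray(p)-J[:2])@np.array([[c,-s],[s,c]])
def world(p,J):
    c,s=np.cos(J[2]),np.sin(J[2]);return np.asarray(p)@np.array([[c,s],[-s,c]])+J[:2]
E
python3 - <<'E'
from h import *
d=dict(np.load("top0.npz"))
H,S,V=masks(d)
for p in [(400,290),(350,220),(372,269),(295,315),(420,170)]: print(p,H[p[1],p[0]],S[p[1],p[0]],V[p[1],p[0]])
roi=np.zeros(H.shape,bool);roi[190:360,235:460]=1
m=(S<60)&roi
m=cv2.morphologyEx(m.astype(np.uint8),cv2.MORPH_OPEN,np.ones((3,3)))
b=big(m);w=rays(d,b,12).astype(np.float32)
r=cv2.minAreaRect(w);print("board",r,cv2.boxPoints(r).tolist())
mw=m.astype(bool)&(V>150);c=big(mw);w=rays(d,c,37).astype(np.float32)
r=cv2.minAreaRect(w);print("walls",r, cv2.boxPoints(r).tolist())
mb=(S>130)&(H<16)&roi;c=big(mb);w=rays(d,c,32).astype(np.float32)
r=cv2.minAreaRect(w);print("brace",r,len(c),cv2.contourArea(w))
ap=cv2.approxPolyDP(w.reshape(-1,1,2),6,True)[:,0];print(ap.round(1).tolist())
o=d["color"][190:360,200:460,::-1].copy();o[(mw)[190:360,200:460]]=(255,0,0)
cv2.drawContours(o,[c-[200,190]],-1,(0,255,0),1)
cv2.imwrite("pics/crop1.png",cv2.resize(o,None,fx=3,fy=3))
E
```

```text
(400, 290) 21 19 137
(350, 220) 15 4 145
(372, 269) 14 170 135
(295, 315) 29 100 164
(420, 170) 27 102 167
board ((546.12060546875, -88.76470947265625), (259.3506164550781, 416.4504699707031), 10.102200508117676) [[381.93206787109375, 93.48664855957031], [454.9794006347656, -316.5073547363281], [710.3091430664062, -271.01605224609375], [637.2618408203125, 138.97793579101562]]
walls ((592.591552734375, 1.3907546997070312), (107.76502227783203, 229.75442504882812), 10.100130081176758) [[519.398193359375, 105.03837585449219], [559.68994140625, -121.15550231933594], [665.784912109375, -102.25686645507812], [625.4931640625, 123.93701171875]]
brace ((523.8593139648438, -133.49578857421875), (96.62821197509766, 69.17230224609375), 72.30095672607422) 139 2537.539495455334
[[506.70001220703125, -78.9000015258789], [504.20001220703125, -96.0], [546.9000244140625, -112.5], [526.0999755859375, -176.5], [541.0, -187.89999389648438], [568.9000244140625, -98.0]]
```

View pics/crop1.png

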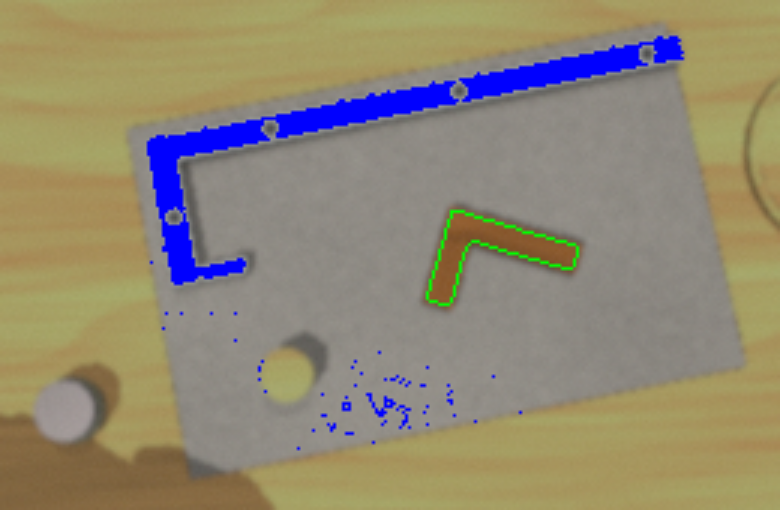

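The crop confirms it: the brown brace lies on the board, with its outer corner at about crop (457,212), long-leg end at (575,260) and short-leg end at (440,300). The jig yaw is about 0.176 and the brace yaw about -0.31. I'll set the fingers part open inside the L, aligned with the brace, and start by moving above it.

>>> step_arm(
  plan=[
    {"dx": -0.125,"dy": -0.13,"gripper": 0.42},
    {"dx": -0.125,"dy": -0.13,"gripper": 0.42},
    {"dx": -0.125,"dy": -0.13,"gripper": 0.42},
    {"dx": -0.125,"dy": -0.13,"gripper": 0.42},
    {"dx": -0.125,"dy": -0.13,"gripper": 0.42},
    {"dx": -0.125,"dy": -0.13,"gripper": 0.42},
    {"dx": -0.125,"dy": -0.13,"gripper": 0.42},
    {"dx": -0.125,"dy": -0.13,"gripper": 0.42},
    {"dx": -0.125,"dy": -0.13,"gripper": 0.42},
    {"dx": -0.125,"dy": -0.13,"gripper": 0.42},
    {"dx": -0.125,"dy": -0.13,"gripper": 0.42},
    {"dx": -0.125,"dy": -0.13,"gripper": 0.42},
    {"dx": -0.125,"dy": -0.13,"gripper": 0.42},
    {"dx": -0.122,"dy": -0.134,"gripper": 0.42},
    {"az": -0.094,"gripper": 0.42},
    {"gripper": 0.42},
    {"gripper": 0.42},
  ],
)

```text
invalid input
```

```bash
python3 - <<'E'
from cell import ctrl
from h import *
s=ctrl.read_state();d=ctrl.get_image("wrist")
from scipy.spatial.transform import Rotation as R
T=np.eye(4);T[:3,:3]=R.from_euler('xyz',s["tool_rot"]).as_matrix();T[:3,3]=s["eef_pos"]
d["T"]=T@d["T_tool_cam"];np.savez("wrist1.npz",**d)
print(s["clock"],s["eef_pos"].round(1),s["tool_rot"].round(3),s["width"],s["force"].round(1),d["T_tool_cam"].round(2).tolist(),d["fx"],d["cx"],d["cy"])
cv2.imwrite("pics/wrist1.png",d["color"][:,:,::-1])
H,S,V=masks(d)
mb=((S>130)&(H<18));c=big(mb);w=rays(d,c,32).astype(np.float32)
print(cv2.minAreaRect(w),cv2.approxPolyDP(c.reshape(-1,1,2),6,True)[:,0].tolist())
print(cv2.approxPolyDP(w.reshape(-1,1,2),5,True)[:,0].round(1).tolist())
E
```

```text
0.1 [286.5 582.9 252.5] [-3.14  -0.     2.685] 85.51566853857523 [-0.3  0.6 -1.1] [[0.0, -0.96, -0.29, 75.58], [1.0, 0.0, 0.0, 0.37], [0.0, -0.29, 0.96, -120.73], [0.0, 0.0, 0.0, 1.0]] 382.34762290271095 314.7694374374609 248.53791216118017
((312.7071228027344, 850.02880859375), (194.07911682128906, 41.411617279052734), 0.06135188788175583) [[562, 0], [573, 9], [568, 25], [578, 16], [566, 27], [582, 37], [571, 36], [580, 45], [575, 60], [591, 56], [583, 73], [578, 66], [586, 55], [577, 66], [583, 89], [590, 87], [588, 108], [601, 106], [589, 113], [601, 112], [593, 128], [605, 131], [595, 136], [607, 156], [602, 161], [617, 163], [614, 171], [605, 162], [608, 186], [622, 177], [621, 185], [632, 187], [628, 197], [613, 190], [620, 187], [610, 190], [614, 207], [623, 208], [616, 215], [639, 211], [616, 198], [639, 195], [639, 183], [632, 187], [629, 178], [639, 175], [639, 150], [631, 148], [639, 147], [639, 116], [633, 123], [626, 114], [639, 112], [639, 93], [626, 86], [636, 81], [624, 82], [631, 91], [624, 99], [621, 82], [609, 81], [611, 75], [630, 82], [623, 69], [634, 77], [628, 
[... 2168 characters left out ...]
75], [308.8999938964844, 858.5], [294.79998779296875, 859.2999877929688], [289.70001220703125, 850.5999755859375], [298.0, 865.9000244140625], [285.70001220703125, 863.0], [295.70001220703125, 869.7000122070312], [268.79998779296875, 870.0], [272.3999938964844, 864.4000244140625], [262.79998779296875, 857.7999877929688], [263.3999938964844, 870.5], [236.1999969482422, 870.4000244140625], [229.39999389648438, 859.5999755859375], [241.6999969482422, 853.4000244140625], [231.6999969482422, 850.2999877929688], [228.0, 856.7999877929688], [225.3000030517578, 851.2000122070312], [238.1999969482422, 841.5999755859375], [228.1999969482422, 838.5999755859375], [226.60000610351562, 844.5999755859375]]
```

View pics/wrist1.png

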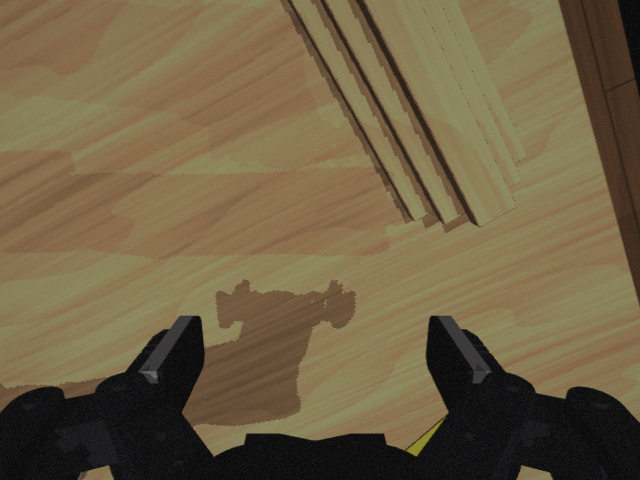

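The move was refused, so the arm is still at its start; this wrist view shows only bare table and the open fingers at (180,350) and (450,350). Most likely each row needs every field, so I'll resend it in full.

>>> step_arm(
  plan=[
    {"dx": -0.125,"dy": -0.13,"dz": 0,"ax": 0,"ay": 0,"az": 0,"gripper": 0.42},
    {"dx": -0.125,"dy": -0.13,"dz": 0,"ax": 0,"ay": 0,"az": 0,"gripper": 0.42},
    {"dx": -0.125,"dy": -0.13,"dz": 0,"ax": 0,"ay": 0,"az": 0,"gripper": 0.42},
    {"dx": -0.125,"dy": -0.13,"dz": 0,"ax": 0,"ay": 0,"az": 0,"gripper": 0.42},
    {"dx": -0.125,"dy": -0.13,"dz": 0,"ax": 0,"ay": 0,"az": 0,"gripper": 0.42},
    {"dx": -0.125,"dy": -0.13,"dz": 0,"ax": 0,"ay": 0,"az": 0,"gripper": 0.42},
    {"dx": -0.125,"dy": -0.13,"dz": 0,"ax": 0,"ay": 0,"az": 0,"gripper": 0.42},
    {"dx": -0.125,"dy": -0.13,"dz": 0,"ax": 0,"ay": 0,"az": 0,"gripper": 0.42},
    {"dx": -0.125,"dy": -0.13,"dz": 0,"ax": 0,"ay": 0,"az": 0,"gripper": 0.42},
    {"dx": -0.125,"dy": -0.13,"dz": 0,"ax": 0,"ay": 0,"az": 0,"gripper": 0.42},
    {"dx": -0.125,"dy": -0.13,"dz": 0,"ax": 0,"ay": 0,"az": 0,"gripper": 0.42},
    {"dx": -0.125,"dy": -0.13,"dz": 0,"ax": 0,"ay": 0,"az": 0,"gripper": 0.42},
    {"dx": -0.125,"dy": -0.13,"dz": 0,"ax": 0,"ay": 0,"az": 0,"gripper": 0.42},
    {"dx": -0.122,"dy": -0.134,"dz": 0,"ax": 0,"ay": 0,"az": 0,"gripper": 0.42},
    {"dx": 0,"dy": 0,"dz": 0,"ax": 0,"ay": 0,"az": -0.094,"gripper": 0.42},
    {"dx": 0,"dy": 0,"dz": 0,"ax": 0,"ay": 0,"az": 0,"gripper": 0.42},
    {"dx": 0,"dy": 0,"dz": 0,"ax": 0,"ay": 0,"az": 0,"gripper": 0.42},
  ],
)

```text
clock: 2.28
eef_pos: [515.5, -138.0, 253.2]
tool_rot: [3.141, -0.001, 2.831]
force: [-0.4, -0.3, 0.5]
width: 35.8
gripper_force: 0.0
```

```bash
cat >> h.py <<'E'
from scipy.spatial.transform import Rotation as R
def wrist(ctrl):
    s=ctrl.read_state();d=ctrl.get_image("wrist")
    T=np.eye(4);T[:3,:3]=R.from_euler('xyz',s["tool_rot"]).as_matrix();T[:3,3]=s["eef_pos"]
    d["T"]=T@d["T_tool_cam"];return s,d
E
python3 - <<'E'
from cell import ctrl
from h import *
s,d=wrist(ctrl);np.savez("wrist2.npz",**d)
cv2.imwrite("pics/wrist2.png",d["color"][:,:,::-1])
H,S,V=masks(d)
mb=((S>130)&(H<18)&(V>60));c=big(mb);w=rays(d,c,32).astype(np.float32)
print(cv2.minAreaRect(w),cv2.approxPolyDP(c.reshape(-1,1,2),6,True)[:,0].tolist())
print(cv2.approxPolyDP(w.reshape(-1,1,2),5,True)[:,0].round(1).tolist())
# dark near-depth pixels: fingers
Z=d["range_z"];m=(Z>0)&(Z<200);v,u=np.nonzero(m);z=Z[m]
p=np.c_[(u-d["cx"])/d["fx"]*z,(v-d["cy"])/d["fy"]*z,z]@d["T_tool_cam"][:3,:3].T+d["T_tool_cam"][:3,3]
p=p[p[:,2]>-10]
for sgn in(-1,1):
    q=p[p[:,1]*sgn>0];print(len(q),np.percentile(q,[1,50,99],axis=0).round(1).tolist())
E
```

```text
((520.26025390625, -133.4091339111328), (98.5801773071289, 72.9363784790039), 72.40750122070312) [[376, 184], [352, 184], [350, 237], [268, 238], [269, 259], [372, 258]]
[[502.8999938964844, -76.30000305175781], [496.3999938964844, -96.5999984741211], [542.7999877929688, -111.9000015258789], [520.5999755859375, -184.60000610351562], [540.2000122070312, -190.6999969482422], [568.9000244140625, -97.9000015258789]]
1746 [[-9.6, -30.9, -9.8], [7.8, -20.1, 1.6], [12.1, -17.4, 19.5]]
1759 [[-9.7, 18.2, -9.9], [7.8, 21.0, 1.6], [12.2, 31.8, 19.4]]
```

View pics/wrist2.png

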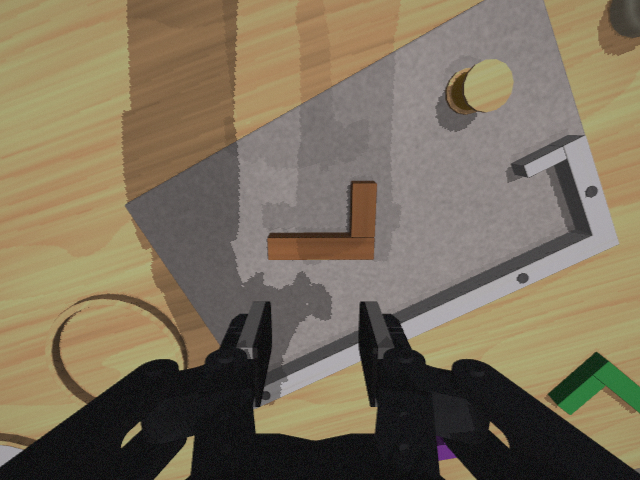

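The wrist view shows the brace corner at (374,259), far end at (268,250) and short-leg end at (364,184), agreeing with the top view to about 1 mm. The fingers reach ±32 mm in y, ±11 mm in x and about 20 mm ahead of the TCP. I'll back off 5 mm from the short leg and descend until the tips are about 6 mm above the board.

>>> step_arm(
  plan=[
    {"dx": 0,"dy": -0.017,"dz": 0.14,"ax": 0,"ay": 0,"az": 0,"gripper": 0.42},
    {"dx": 0,"dy": 0,"dz": 0.14,"ax": 0,"ay": 0,"az": 0,"gripper": 0.42},
    {"dx": 0,"dy": 0,"dz": 0.14,"ax": 0,"ay": 0,"az": 0,"gripper": 0.42},
    {"dx": 0,"dy": 0,"dz": 0.14,"ax": 0,"ay": 0,"az": 0,"gripper": 0.42},
    {"dx": 0,"dy": 0,"dz": 0.1,"ax": 0,"ay": 0,"az": 0,"gripper": 0.42},
    {"dx": 0,"dy": 0,"dz": 0.03,"ax": 0,"ay": 0,"az": 0,"gripper": 0.42},
    {"dx": 0,"dy": 0,"dz": 0.027,"ax": 0,"ay": 0,"az": 0,"gripper": 0.42},
    {"dx": 0,"dy": 0,"dz": 0,"ax": 0,"ay": 0,"az": 0,"gripper": 0.42},
  ],
)

```text
clock: 3.32
eef_pos: [514.5, -143.7, 38.7]
tool_rot: [3.142, 0.001, 2.832]
force: [-0.7, 0.2, 0.3]
width: 35.6
gripper_force: 0.0
```

```bash
python3 - <<'E'
from h import *
J=np.array([537.2,-65.7,0.1763])
d=dict(np.load("wrist2.npz"))
print(local(rays(d,[[590,233],[250,390]],37),J))
H,S,V=masks(d)
# rail inner top edge: bright->dark transition along columns (bright wall above z=37)
pts=[]
for u in range(420,560,5):
    col=V[:,u];
    r0=int(np.interp(u,[420,590],[313,233]))
    seg=col[r0-15:r0+16].astype(int);k=np.argmax(np.diff(cv2.blur(seg.astype(np.float32).reshape(-1,1),(1,3)).ravel()));pts.append((u,r0-15+k+.5))
q=rays(d,pts,37);l=local(q,J);f=np.polyfit(l[:,1],l[:,0],1);print("rail x in jig=",f,l[:,0].std(), l[[0,-1]])
B=local([[569.2,-97.8],[540.2,-190.7]],J);print("brace",B)
E
```

```text
[[  94.63073698  148.67776248]
 [  95.31681079 -211.15271619]]
rail x in jig= [-3.58717521e-03  9.79425127e+01] 0.35349438281669315 [[ 97.91578599 -20.61554019]
 [ 97.82756767 114.82850792]]
brace [[  25.8740206   -37.21484997]
 [ -18.97001873 -123.58858519]]
```

>>> step_arm(
  plan=[
    {"dx": -0.012,"dy": 0,"dz": 0,"ax": 0,"ay": 0,"az": 0,"gripper": 0.42},
    {"dx": -0.012,"dy": 0,"dz": 0,"ax": 0,"ay": 0,"az": 0,"gripper": 0.42},
    {"dx": -0.012,"dy": 0,"dz": 0,"ax": 0,"ay": 0,"az": 0,"gripper": 0.42},
    {"dx": -0.025,"dy": 0,"dz": 0,"ax": 0,"ay": 0,"az": -0.031,"gripper": 0.42},
    {"dx": -0.025,"dy": 0,"dz": 0,"ax": 0,"ay": 0,"az": -0.031,"gripper": 0.42},
    {"dx": -0.025,"dy": 0,"dz": 0,"ax": 0,"ay": 0,"az": -0.031,"gripper": 0.42},
    {"dx": -0.025,"dy": 0,"dz": 0,"ax": 0,"ay": 0,"az": -0.031,"gripper": 0.42},
    {"dx": -0.025,"dy": 0,"dz": 0,"ax": 0,"ay": 0,"az": -0.031,"gripper": 0.42},
    {"dx": -0.025,"dy": 0,"dz": 0,"ax": 0,"ay": 0,"az": -0.031,"gripper": 0.42},
    {"dx": -0.025,"dy": 0,"dz": 0,"ax": 0,"ay": 0,"az": -0.031,"gripper": 0.42},
    {"dx": -0.025,"dy": 0,"dz": 0,"ax": 0,"ay": 0,"az": -0.031,"gripper": 0.42},
    {"dx": -0.025,"dy": 0,"dz": 0,"ax": 0,"ay": 0,"az": -0.031,"gripper": 0.42},
    {"dx": -0.025,"dy": 0,"dz": 0,"ax": 0,"ay": 0,"az": -0.031,"gripper": 0.42},
    {"dx": 0,"dy": 0,"dz": 0,"ax": 0,"ay": 0,"az": 0,"gripper": 0.42},
  ],
)

```text
clock: 5.08
eef_pos: [599.3, -153.4, 38.2]
tool_rot: [3.141, 0.001, -2.963]
force: [0.2, -0.4, 0.4]
width: 35.6
gripper_force: 0.0
```

```bash
python3 - <<'E'
from cell import ctrl
from h import *
J=np.array([537.2,-65.7,0.1763])
s=ctrl.read_state();print(s["clock"],local(s["eef_pos"][:2],J),s["tool_rot"],s["force"].round(1))
d=ctrl.get_image("top")
cv2.imwrite("pics/top2.png",cv2.resize(d["color"][190:360,200:460,::-1],None,fx=3,fy=3))
E
```

```text
5.075 [ 45.71280937 -97.24969196] [ 3.14148882e+00  1.13777958e-03 -2.96281606e+00] [ 0.2 -0.4  0.4]
```

View pics/top2.png

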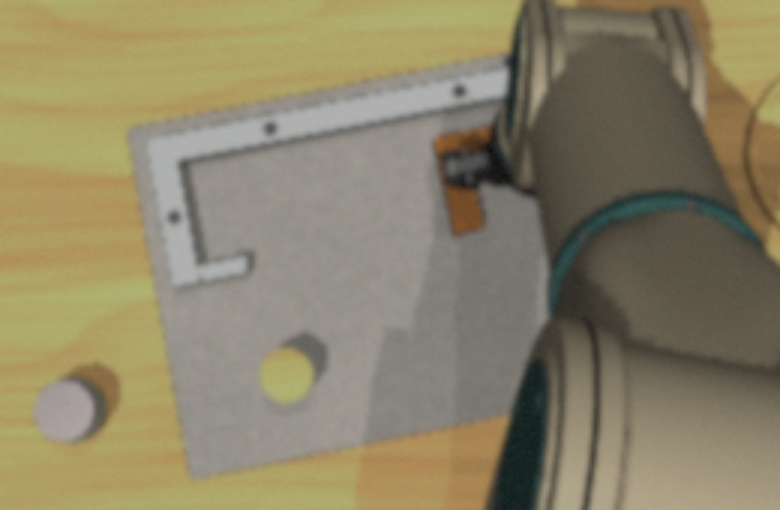

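The top view shows the brace nearly parallel to the rail and about 20 mm off it (corner at crop (435,142)), with the bystanders unmoved. Next I'll push it on to the rail.

>>> step_arm(
  plan=[
    {"dx": -0.02,"dy": 0,"dz": 0,"ax": 0,"ay": 0,"az": 0,"gripper": 0.42},
    {"dx": -0.02,"dy": 0,"dz": 0,"ax": 0,"ay": 0,"az": 0,"gripper": 0.42},
    {"dx": -0.013,"dy": 0,"dz": 0,"ax": 0,"ay": 0,"az": 0,"gripper": 0.42},
    {"dx": -0.007,"dy": 0,"dz": 0,"ax": 0,"ay": 0,"az": 0,"gripper": 0.42},
    {"dx": -0.005,"dy": 0,"dz": 0,"ax": 0,"ay": 0,"az": 0,"gripper": 0.42},
    {"dx": 0,"dy": 0,"dz": 0,"ax": 0,"ay": 0,"az": 0,"gripper": 0.42},
  ],
)

```text
clock: 5.88
eef_pos: [617.7, -150.2, 38.2]
tool_rot: [-3.142, 0.0, -2.964]
force: [0.6, 0.1, 0.8]
width: 35.5
gripper_force: 0.0
```

>>> step_arm(
  plan=[
    {"dx": -0.004,"dy": 0,"dz": 0,"ax": 0,"ay": 0,"az": 0,"gripper": 0.42},
    {"dx": -0.004,"dy": 0,"dz": 0,"ax": 0,"ay": 0,"az": 0,"gripper": 0.42},
    {"dx": 0,"dy": 0,"dz": 0,"ax": 0,"ay": 0,"az": 0,"gripper": 0.42},
    {"dx": 0,"dy": 0,"dz": 0,"ax": 0,"ay": 0,"az": 0,"gripper": 0.42},
  ],
)

```text
clock: 6.38
eef_pos: [618.6, -150.2, 38.0]
tool_rot: [3.141, -0.003, -2.964]
force: [-5.8, -0.1, 3.3]
width: 35.6
gripper_force: 2.7
```

About 6 N of contact at the expected depth, so the leg is on the rail. Next I'll slide it 75 mm and check before it enters the 80 mm zone.

>>> step_arm(
  plan=[
    {"dx": 0,"dy": 0.012,"dz": 0,"ax": 0,"ay": 0,"az": 0,"gripper": 0.42},
    {"dx": 0,"dy": 0.012,"dz": 0,"ax": 0,"ay": 0,"az": 0,"gripper": 0.42},
    {"dx": 0,"dy": 0.025,"dz": 0,"ax": 0,"ay": 0,"az": 0,"gripper": 0.42},
    {"dx": 0,"dy": 0.025,"dz": 0,"ax": 0,"ay": 0,"az": 0,"gripper": 0.42},
    {"dx": 0,"dy": 0.025,"dz": 0,"ax": 0,"ay": 0,"az": 0,"gripper": 0.42},
    {"dx": 0,"dy": 0.025,"dz": 0,"ax": 0,"ay": 0,"az": 0,"gripper": 0.42},
    {"dx": 0,"dy": 0.025,"dz": 0,"ax": 0,"ay": 0,"az": 0,"gripper": 0.42},
    {"dx": 0,"dy": 0.025,"dz": 0,"ax": 0,"ay": 0,"az": 0,"gripper": 0.42},
    {"dx": 0,"dy": 0.025,"dz": 0,"ax": 0,"ay": 0,"az": 0,"gripper": 0.42},
    {"dx": 0,"dy": 0.025,"dz": 0,"ax": 0,"ay": 0,"az": 0,"gripper": 0.42},
    {"dx": 0,"dy": 0.025,"dz": 0,"ax": 0,"ay": 0,"az": 0,"gripper": 0.42},
    {"dx": 0,"dy": 0,"dz": 0,"ax": 0,"ay": 0,"az": 0,"gripper": 0.42},
  ],
)

```text
clock: 7.88
eef_pos: [605.4, -76.4, 37.8]
tool_rot: [3.141, -0.003, -2.964]
force: [-4.8, -0.5, 1.6]
width: 35.9
gripper_force: 2.6
```

```bash
python3 - <<'E'
from cell import ctrl
from h import *
J=np.array([537.2,-65.7,0.1763])
s=ctrl.read_state();print(s["clock"],local(s["eef_pos"][:2],J),s["tool_rot"],s["force"].round(1),s["torque"].round(2))
d=ctrl.get_image("scene")
H,S,V=masks(d);c=big((S>130)&(H<18)&(np.arange(480)[:,None]>150)&(np.arange(480)[:,None]<300)&(np.arange(640)[None]>220)&(np.arange(640)[None]<420))
w=rays(d,c,32).astype(np.float32);print(local(cv2.approxPolyDP(w.reshape(-1,1,2),6,True)[:,0],J).round(1).tolist())
cv2.imwrite("pics/scene2.png",cv2.resize(d["color"][140:300,220:440,::-1],None,fx=3,fy=3))
E
```

```text
7.875 [ 65.26195356 -22.47600147] [ 3.14141659e+00 -2.66634497e-03 -2.96379631e+00] [-4.8 -0.5  1.6] [-0.27  1.03 -0.05]
[[87.8, -58.9], [92.7, 37.3], [31.4, 38.6], [31.6, 19.5], [80.2, 20.0], [79.0, -53.6]]
```

View pics/scene2.png

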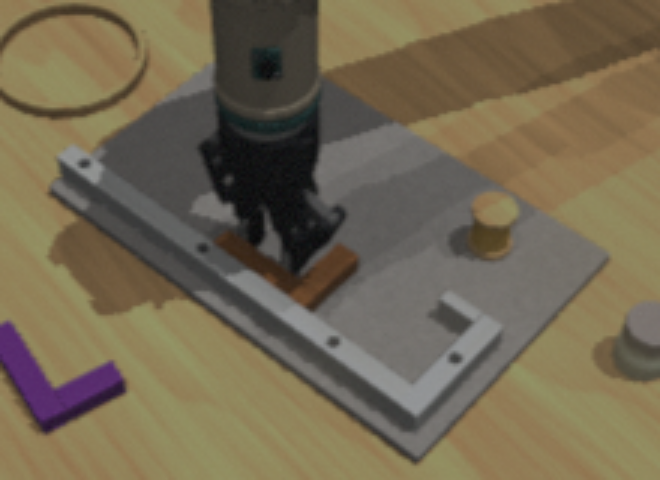

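The scene view shows the brace flat along the rail, with its short leg at crop (350,262) and outer face at jig y of about 38. The spool and jar are undisturbed. Next I'll slide it on into the pocket.

>>> step_arm(
  plan=[
    {"dx": 0,"dy": 0.012,"dz": 0,"ax": 0,"ay": 0,"az": 0,"gripper": 0.42},
    {"dx": 0,"dy": 0.025,"dz": 0,"ax": 0,"ay": 0,"az": 0,"gripper": 0.42},
    {"dx": 0,"dy": 0.025,"dz": 0,"ax": 0,"ay": 0,"az": 0,"gripper": 0.42},
    {"dx": 0,"dy": 0.025,"dz": 0,"ax": 0,"ay": 0,"az": 0,"gripper": 0.42},
    {"dx": 0,"dy": 0.025,"dz": 0,"ax": 0,"ay": 0,"az": 0,"gripper": 0.42},
    {"dx": 0,"dy": 0.025,"dz": 0,"ax": 0,"ay": 0,"az": 0,"gripper": 0.42},
    {"dx": 0,"dy": 0.025,"dz": 0,"ax": 0,"ay": 0,"az": 0,"gripper": 0.42},
    {"dx": 0,"dy": 0.025,"dz": 0,"ax": 0,"ay": 0,"az": 0,"gripper": 0.42},
    {"dx": 0,"dy": 0.025,"dz": 0,"ax": 0,"ay": 0,"az": 0,"gripper": 0.42},
    {"dx": 0,"dy": 0.025,"dz": 0,"ax": 0,"ay": 0,"az": 0,"gripper": 0.42},
    {"dx": 0,"dy": 0.025,"dz": 0,"ax": 0,"ay": 0,"az": 0,"gripper": 0.42},
    {"dx": 0,"dy": 0.025,"dz": 0,"ax": 0,"ay": 0,"az": 0,"gripper": 0.42},
    {"dx": 0,"dy": 0.025,"dz": 0,"ax": 0,"ay": 0,"az": 0,"gripper": 0.42},
    {"dx": 0,"dy": 0.025,"dz": 0,"ax": 0,"ay": 0,"az": 0,"gripper": 0.42},
    {"dx": 0,"dy": 0.012,"dz": 0,"ax": 0,"ay": 0,"az": 0,"gripper": 0.42},
    {"dx": 0,"dy": 0.01,"dz": 0,"ax": 0,"ay": 0,"az": 0,"gripper": 0.42},
    {"dx": 0,"dy": 0,"dz": 0,"ax": 0,"ay": 0,"az": 0,"gripper": 0.42},
  ],
)

```text
clock: 10.05
eef_pos: [586.6, 29.0, 37.8]
tool_rot: [-3.141, -0.002, -2.964]
force: [-4.6, -2.6, -0.3]
width: 36.0
gripper_force: 2.4
```

>>> step_arm(
  plan=[
    {"dx": 0,"dy": 0.01,"dz": 0,"ax": 0,"ay": 0,"az": 0,"gripper": 0.42},
    {"dx": 0,"dy": 0.01,"dz": 0,"ax": 0,"ay": 0,"az": 0,"gripper": 0.42},
    {"dx": 0,"dy": 0.006,"dz": 0,"ax": 0,"ay": 0,"az": 0,"gripper": 0.42},
    {"dx": 0,"dy": 0,"dz": 0,"ax": 0,"ay": 0,"az": 0,"gripper": 0.42},
  ],
)

```text
clock: 10.55
eef_pos: [585.2, 36.4, 37.7]
tool_rot: [-3.141, -0.003, -2.964]
force: [-4.1, -2.6, 0.6]
width: 36.0
gripper_force: 2.4
```

>>> step_arm(
  plan=[
    {"dx": 0,"dy": 0.005,"dz": 0,"ax": 0,"ay": 0,"az": 0,"gripper": 0.42},
    {"dx": 0,"dy": 0.005,"dz": 0,"ax": 0,"ay": 0,"az": 0,"gripper": 0.42},
    {"dx": 0,"dy": 0,"dz": 0,"ax": 0,"ay": 0,"az": 0,"gripper": 0.42},
  ],
)

```text
clock: 10.92
eef_pos: [584.7, 39.3, 37.7]
tool_rot: [-3.141, -0.002, -2.965]
force: [-4.6, -3.5, 0.4]
width: 36.3
gripper_force: 2.3
```

>>> step_arm(
  plan=[
    {"dx": 0,"dy": 0.005,"dz": 0,"ax": 0,"ay": 0,"az": 0,"gripper": 0.42},
    {"dx": 0,"dy": 0.005,"dz": 0,"ax": 0,"ay": 0,"az": 0,"gripper": 0.42},
    {"dx": 0,"dy": 0,"dz": 0,"ax": 0,"ay": 0,"az": 0,"gripper": 0.42},
  ],
)

```text
clock: 11.3
eef_pos: [584.6, 39.9, 37.8]
tool_rot: [-3.138, -0.002, -2.966]
force: [-4.3, -6.7, -0.2]
width: 35.5
gripper_force: 4.8
```

```bash
python3 - <<'E'
from cell import ctrl
from h import *
J=np.array([537.2,-65.7,0.1763])
s=ctrl.read_state();print(s["clock"],local(s["eef_pos"][:2],J),s["force"].round(1),s["torque"].round(2))
d=ctrl.get_image("top")
H,S,V=masks(d);m=(S>130)&(H<16);m[:190]=0;m[360:]=0;m[:,:235]=0;m[:,460:]=0
c=big(m);w=rays(d,c,32).astype(np.float32)
print(local(cv2.approxPolyDP(w.reshape(-1,1,2),5,True)[:,0],J).round(1).tolist())
cv2.imwrite("pics/top3.png",cv2.resize(d["color"][190:340,220:380,::-1],None,fx=4,fy=4))
E
```

```text
11.3 [65.16934492 95.66297866] [-4.3 -6.7 -0.2] [-1.5   0.72  0.03]Traceback (most recent call last):
  File "<stdin>", line 7, in <module>
  File "h.py", line 8, in big
    return max(c,key=cv2.contourArea)[:,0]
           ~~~^^^^^^^^^^^^^^^^^^^^^^^
ValueError: max() iterable argument is empty
```

The force rises at TCP y = 95.7, close to the expected 96, so the brace is home. I'll press slightly more, then back off diagonally and rise clear.

>>> step_arm(
  plan=[
    {"dx": -0.002,"dy": 0.004,"dz": 0,"ax": 0,"ay": 0,"az": 0,"gripper": 0.42},
    {"dx": 0,"dy": 0,"dz": 0,"ax": 0,"ay": 0,"az": 0,"gripper": 0.42},
    {"dx": 0.01,"dy": -0.015,"dz": 0,"ax": 0,"ay": 0,"az": 0,"gripper": 0.42},
    {"dx": 0.02,"dy": -0.02,"dz": 0,"ax": 0,"ay": 0,"az": 0,"gripper": 0.42},
    {"dx": 0.02,"dy": -0.02,"dz": 0,"ax": 0,"ay": 0,"az": 0,"gripper": 0.42},
    {"dx": 0,"dy": 0,"dz": -0.08,"ax": 0,"ay": 0,"az": 0,"gripper": 0.42},
    {"dx": 0,"dy": 0,"dz": -0.14,"ax": 0,"ay": 0,"az": 0,"gripper": 0.42},
    {"dx": 0,"dy": 0,"dz": -0.14,"ax": 0,"ay": 0,"az": 0,"gripper": 0.42},
    {"dx": 0,"dy": 0,"dz": -0.14,"ax": 0,"ay": 0,"az": 0,"gripper": 0.42},
    {"dx": 0,"dy": -0.1,"dz": -0.08,"ax": 0,"ay": 0,"az": 0,"gripper": 0.42},
    {"dx": 0,"dy": 0,"dz": 0,"ax": 0,"ay": 0,"az": 0,"gripper": 0.42},
    {"dx": 0,"dy": 0,"dz": 0,"ax": 0,"ay": 0,"az": 0,"gripper": 0.42},
  ],
)

```text
clock: 12.85
eef_pos: [578.5, -3.3, 211.7]
tool_rot: [3.141, -0.001, -2.964]
force: [0.4, -0.4, -0.8]
width: 35.7
gripper_force: 0.0
```

```bash
python3 - <<'E'
from cell import ctrl
from h import *
J=np.array([537.2,-65.7,0.1763])
s,d=wrist(ctrl);print(s["clock"],s["force"].round(1))
H,S,V=masks(d);c=big((S>130)&(H<18)&(V>50));w=rays(d,c,32).astype(np.float32)
print(local(cv2.approxPolyDP(w.reshape(-1,1,2),5,True)[:,0],J).round(1).tolist())
cv2.imwrite("pics/wrist3.png",d["color"][:,:,::-1])
E
```

```text
12.85 [ 0.4 -0.4 -0.8]
[[25.7, 148.3], [24.2, 126.9], [75.7, 127.3], [71.5, 51.1], [95.3, 50.3], [96.0, 148.1]]
```

View pics/wrist3.png

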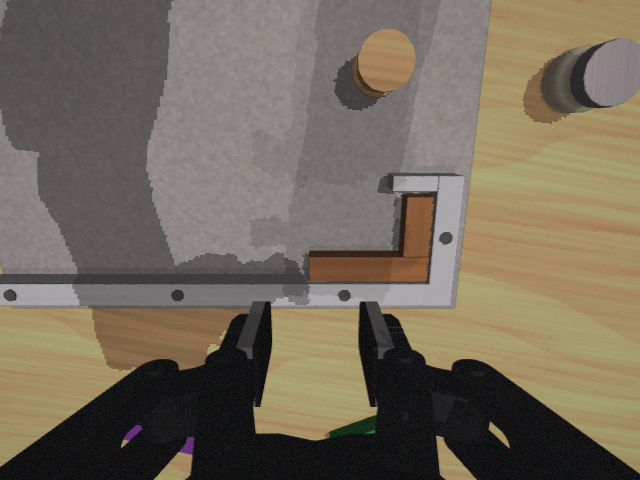

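The wrist view shows the brace seated in the pocket. Its long leg is flush on the rail (row ~282, columns 310–428) and its short leg is on the end stop (column ~430, rows 196–280). The spool and jar are standing, and the arm is clear with about zero force.

```bash
python3 -c "
from cell import ctrl
print(ctrl.finish_job())"
```

```text
the job is handed in; nothing more can be done
None
```

I pushed the wooden brace flat against the rail, slid it home into the corner pocket and handed the job in at about 13 s of robot time. The last picture shows it seated against both rail and end stop with the spool and jar standing, but the hand-in gave no verdict and the hoop was out of view in that picture.

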